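Slide the low pan under the tin holder

TASK

Slide the low frying pan under the platform of the steel tin holder, in through its open front, until the round part of the pan sits centred under the platform, with the handle sticking straight out at the front, and let go. Do not bump the holder, and leave the deep saucepan and the glass jar where they stand.

Things in the scene. Friction and masses are not known exactly. Their poses are not given: they have to be found in the camera images.
- pan: Low steel frying pan flat on the ledge: round part 120 mm across at the rim, 104 at the base, 34 mm high, about 0.4 kg. A level handle, 18 mm wide, 12 thick (22 to 34 mm above the ledge), runs along its own -x from the rim to 166 mm from the centre. Origin: centre of the underside of the round part; z up. It slides easily.
- pan_grip (a point): Middle of the part of the pan's handle to hold: 130 mm from the pan's origin along its -x, 28 mm above the ledge, axes as the pan's. The handle is 18 mm wide here; bare for 25 mm or more along the handle either way.
- holder: Fixed steel tin holder: platform 170 mm deep (x), 216 wide (y), underside 65 mm and top 70 mm above the ledge, on a wall under each side edge (204 mm clear between), open front and back. On top, 27 mm or more back from the front edge, a clipped stack of cake tin bases, 110 mm high at most. Origin: at ledge height under the platform's centre. Front edge at x = -85 mm, facing -x, towards the robot.
- saucepan: Deep steel saucepan, 120 mm across, 85 mm high, too tall for the gap; leave it alone. A like handle, 68 to 80 mm up, runs along its own -x to 166 mm from its centre. Origin: centre of its underside. It and the frying pan stand left and right in front of the holder, either way round.
- jar: Closed glass jar of pie weights with a steel lid, 84 mm across, 132 mm high, standing beside the holder; to be left alone. Origin: centre of its underside. A mustard yellow mixing bowl (170 mm across, 80 mm high) stands beside the holder's other side.
Things that resemble listed ones, but are neither listed nor needed, are in the scene too. What is meant by the pan is not turquoise, and is the larger of those in its own colour.

How it is judged (in metres and radians):
At the end, for the whole second after the job is handed in: The frying pan stands flat on the ledge at rest, released, its centre within 25 mm fore and aft and 20 mm sideways of the centre of the platform, its handle pointing out of the front within 10 degrees of square (x of pan in the frame of holder between -0.025 and 0.025 m and y of pan in the frame of holder between -0.02 and 0.02 m and angle between the x axis of pan and the x axis of holder, either way round below 0.18 rad and x of pan_grip in the frame of holder below -0.09 m and height (world z) of pan below 0.006 m and angle between pan's own z axis and vertical below 0.08 rad and linear speed of pan below 0.01 m/s); the robot touches nothing.
It fails at once if the tin holder is bumped (more than 6 N) (contact force between holder and anything else above 6 N).
It fails at once if the saucepan is moved more than 25 mm (distance of saucepan from where it was at the start of the episode above 0.025 m).
It fails at once if the glass jar is moved more than 25 mm (distance of jar from where it was at the start of the episode above 0.025 m).
It also fails if it takes over 45 s, if anything falls off the work surface, if the arm or the gripper's body presses on something with over 40 N, if the wrist force passes 120 N, or if a joint passes its speed limit or range.

ROBOT

A 7-joint arm with a two-finger parallel gripper is mounted at the origin on the work surface. World frame = base frame: x ahead of the robot, y to its left, z up, the work surface at z = 0. Lengths are in mm, angles in rad, forces in N, time in s.
With the tool pointing down it reaches from about 350 to 900 mm from the base axis. Payload 7.2 kg.
Tool frame: the origin (TCP) lies midway between the tips of the shut fingers; the grasp point (between the pads) lies pinch_z behind it (pinch_z is the distance from the TCP to the grasp point, in mm); z points along the fingers, y is the line along which they close (so a half turn about z gives the same grasp; the last joint's range is limited). The gripper opens to 88 mm and grips with 3 to 60 N. Pads are 20 mm wide; open, the fingers measure 115 mm over their backs; the gripper's body (75 mm by 178 mm) begins 61 mm behind the grasp point.
Start: joints at [1.059, 0.411, -0.013, 1.596, 0.006, 1.134, -0.082], TCP at [268.348, -564.463, 222.653] pointing down, gripper open.
Joint ranges: [-2.95, 2.95], [-0.29, 1.99], [-1.47, 1.44], [0.14, 2.54], [-1.03, 4.17], [0.13, 1.85], [-2.86, 2.86]. Speed limits (rad/s): [2.39, 2.39, 3.01, 3.01, 3.14, 3.14, 3.14].

INTERFACE

Orientations are given as [roll, pitch, yaw] about the fixed x, y, z axes, in that order (R = Rz(yaw) Ry(pitch) Rx(roll)).
In Python, from bench import * gives the robot as it stands. The module is installed in compiled form; this text tells all that it offers.
- The arm moves only by the tool carry_out, never from a script. Its argument "targets" is a list of rows, each a list of 3 entries, a list of its own where there are three numbers: the opening, from 0 (shut) to 1 (fully open), then the shift along the tool's x, y, z scaled (see below), then the turn, a rotation vector about the tool's x, y, z scaled (see below). A call has 1 to 12 rows; each row shifts and turns the commanded pose from where the row before left it, along the tool's axes as they then stand; what a row does not reach is not made up. The controller multiplies each number of a shift by 60 cm and each number of a turn by pi/2 rad. A row lasts 1/12 s, in which the tool goes at most 41.7 mm and 7.16 degrees, less where a joint would pass 70% of its speed; a pose out of reach is approached as far as the arm can. A call with a number of a shift or a turn outside -1 to 1 is refused whole. A call with a gripper value outside its range is refused whole. The fingers move at their own pace and stop on an object; "newtons" is the grip in N (left out, the last holds). Time passes only in rows, so rows that do not move let the fingers close. It gives the time, the measured TCP pose, the force, the opening and the grip force at its end, in the units of the state.
- get_state(): the state, without advancing time (a new reading comes with each control period).
- camera(name): name is "scene" or "top" or "wrist"; returns a dict with "frame" (400x640x3 uint8, blue, green, red), "fov_y" (degrees; the focal length in pixels is half the picture's height over the tangent of half this angle, whatever the lens; pixels are square), "cx", "cy" (the principal point, pixels), "R" (3x3) and "t" (3): a world point X has camera coordinates R X + t; the wrist camera has in their place "mount" (4x4, takes a point from camera to tool coordinates, whose origin is the TCP and whose axes are the flange's). Camera axes: x right, y down, z forward; pixel columns grow to the right and rows downward; lengths in mm; the calibration is good to about 2 mm. A picture is of the moment at which its call begins: read the wrist's pose just before it. There is no depth.
- finish_job(): hands the job in; it is judged then, once.
Trained networks look in a picture, given as the dict that the camera call returned (one of the last four; its "shot" number tells which), for a name from the list of things; names that differ only in an ending like _2 or _b are one class to them, and where a whole thing is asked for, a point or a joint stands for the part that bears it (a point fixed in the world has none). Each returns a list of dicts, best first, with "conf" (0 to 1); they miss things now and then, are a little off and sometimes report something else, mostly with a low value. They report only what shows in the picture. A call takes as long as a camera call. They do not tell look-alikes from the thing itself.
- look_for(picture, query): "box" ([centre column, centre row, width, height] in pixels, round what is visible of it).
- place_of(picture, query): "xy" ([column, row] in pixels: a listed point, or the origin of a listed thing).
The state is a dict: "time_s": time; "qpos": joint angles; "joint_velocities": joint speeds; "effort": joint torques, N m; "tcp_pos": TCP position; "ee_rot": TCP orientation; "ft_force": force on the tool from outside, world axes, zero at the start; "wrist_torque": the same for the moment, N m; "grip_width": finger opening in mm; "grasp_force": force on a finger pad.
Only numpy, scipy, OpenCV 4.12 (cv2) and the standard library are available. Lean on these libraries where they do the work, as an engineer would, in place of code of your own. Each camera call takes 0.05 s, during which the arm holds its last target. There are 200 camera calls.

## Working session

There is one attempt and no reset: what is moved stays moved. The work goes in short steps, Python scripts to look and compute and a tool call to move; the robot and the scene stay as the last step left them, time stands still between calls to the robot, and variables do not carry over. Pictures are saved under pics/ and viewed, at most 10 in all, crops included, and the job is handed in when it is done.

Besides the shell and the picture viewer there is one more tool, called after "Call:" as name(argument=value, ...) on one line, values as JSON. carry_out: Moves the arm, as the interface text tells. Shifts and turns lie within -1 to 1; 1 stands for 60 cm of shift or pi/2 rad of turn. Its arguments: {"type":"object","properties":{"targets":{"type":"array","items":{"type":"array"}},"newtons":{"type":"number"}},"required":["targets"]}

```bash
mkdir -p pics; cat > h.py <<'E'
from bench import *
import numpy as np, cv2
def K(c):
    f=200/np.tan(np.radians(c["fov_y"])/2); return f
def ground(c,uv,z):
    f=K(c);d=np.array([(uv[0]-c["cx"])/f,(uv[1]-c["cy"])/f,1]);R=np.array(c["R"]);t=np.array(c["t"])
    o=-R.T@t;w=R.T@d;return o+w*(z-o[2])/w[2]
def proj(c,X):
    p=np.array(c["R"])@np.array(X)+np.array(c["t"]);f=K(c);return [c["cx"]+f*p[0]/p[2],c["cy"]+f*p[1]/p[2]]
E
python3 - <<'E'
from h import *
s=get_state();print(s["time_s"],s["tcp_pos"],s["ee_rot"],s.get("pinch_z"),[k for k in s])
for n in ["top","scene"]:
    c=camera(n);cv2.imwrite(f"pics/{n}.png",c["frame"]);print(n,c["fov_y"],c["cx"],c["cy"],[k for k in c],-np.array(c["R"]).T@np.array(c["t"]))
    for q,z in [("pan",0),("pan_grip",28),("holder",0),("saucepan",0),("jar",0)]:
        for r in place_of(c,q)[:3]: print(q,np.round(r["xy"]),round(r["conf"],2),ground(c,r["xy"],z).round())
        print([(np.round(r["box"]).tolist(),round(r["conf"],2)) for r in look_for(c,q)[:3]])
E
```

```text
0.0 [ 268.10239557 -564.03366762  221.80583454] [-3.14000044e+00  1.11344574e-04  4.43846249e-01] None ['time_s', 'qpos', 'joint_velocities', 'effort', 'tcp_pos', 'ee_rot', 'ft_force', 'wrist_torque', 'grasp_force', 'grip_width']
top 44.88338878797949 318.77011588634684 197.64969361973414 ['frame', 'fov_y', 'cx', 'cy', 'R', 't', 'shot'] [ 367.36071235  -92.99100974 1445.33760088]
pan [479. 212.] 0.85 [ 444. -553.    0.]
pan [395. 188.] 0.79 [ 517. -304.    0.]
pan [441. 299.] 0.65 [ 190. -435.    0.]
[([481.0, 196.0, 31.0, 53.0], 0.87), ([433.0, 294.0, 68.0, 65.0], 0.74), ([398.0, 203.0, 43.0, 72.0], 0.61)]
pan_grip [384. 228.] 0.82 [ 399. -268.   28.]
pan_grip [412. 276.] 0.7 [ 259. -345.   28.]
pan_grip [478. 176.] 0.64 [ 549. -547.   28.]
[([398.0, 204.0, 41.0, 74.0], 0.95), ([478.0, 197.0, 32.0, 56.0], 0.88), ([431.0, 295.0, 67.0, 59.0], 0.73)]
holder [302. 109.] 0.68 [760. -27.   0.]
[([303.0, 103.0, 80.0, 69.0], 0.8)]
saucepan [207. 191.] 0.65 [513. 259.   0.]
[([198.0, 205.0, 43.0, 79.0], 0.87)]
jar [174. 131.] 0.79 [697. 362.   0.]
[([166.0, 126.0, 39.0, 36.0], 0.75)]
scene 4
[... 154 characters left out ...]
 272.] 0.9 [ 453. -549.    0.]
pan [267. 254.] 0.89 [ 513. -312.    0.]
pan [194. 205.] 0.63 [ 195. -439.    0.]
[([208.0, 197.0, 66.0, 28.0], 0.96), ([270.0, 240.0, 36.0, 61.0], 0.89), ([183.0, 279.0, 29.0, 49.0], 0.65)]
pan_grip [264. 222.] 0.68 [ 413. -274.   28.]
pan_grip [190. 290.] 0.65 [ 547. -551.   28.]
pan_grip [226. 201.] 0.64 [ 262. -344.   28.]
[([270.0, 238.0, 39.0, 51.0], 0.95), ([207.0, 199.0, 67.0, 29.0], 0.93), ([184.0, 278.0, 31.0, 43.0], 0.7)]
holder [394. 272.] 0.82 [761. -25.   0.]
[([394.0, 268.0, 100.0, 86.0], 0.92)]
saucepan [421. 188.] 0.85 [515. 267.   0.]
[([424.0, 172.0, 47.0, 53.0], 0.9)]
jar [481. 209.] 0.56 [697. 368.   0.]
[([485.0, 196.0, 35.0, 45.0], 0.56)]
```

View pics/top.png

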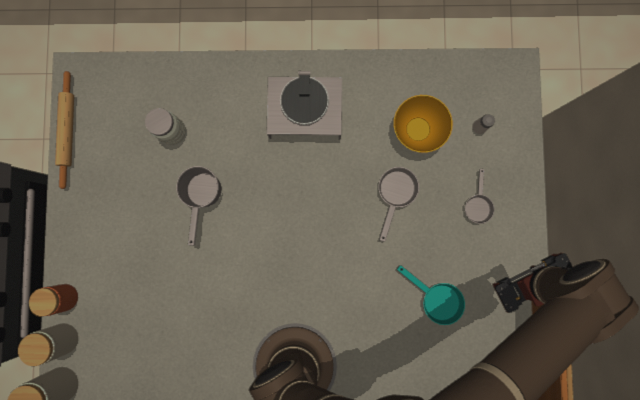

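View pics/scene.png

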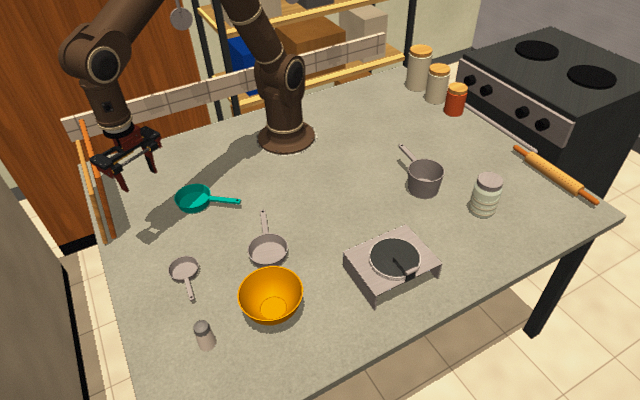

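In the top picture there are three low pans: turquoise at (441,299), small grey at (479,209) and larger grey at (398,187). The larger grey one fits, since it isn't turquoise and is the bigger of the two greys. The deep saucepan is at (200,188), the holder at (303,107), the jar at (160,122), and the bowl at (423,124) is right of the holder. I'll confirm in an enlarged crop.

```bash
python3 - <<'E'
from h import *
c=camera("top");im=c["frame"][65:255,255:505]
cv2.imwrite("pics/crop.png",cv2.resize(im,None,fx=3.1,fy=3.1,interpolation=cv2.INTER_CUBIC))
E
```

```text
(no output)
```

View pics/crop.png

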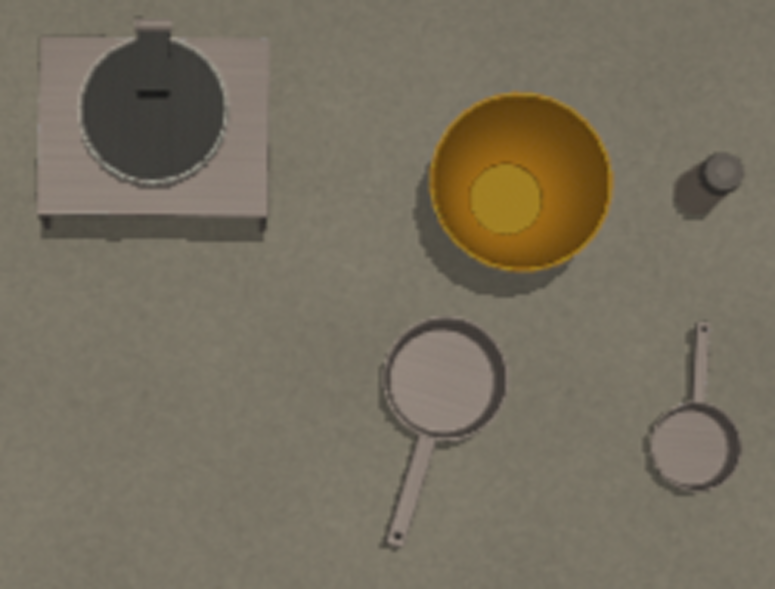

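The crop confirms it. The grey pan at crop (445,379) is about 120 px wide against 92 px for the small grey one at (692,447), so it's the pan meant. The holder's platform corners are at crop (40,214), (268,214), (270,38), (40,38).

```bash
python3 - <<'E'
from h import *
c=camera("top")
g=lambda u,v,z:ground(c,[255+u/3.1,65+v/3.1],z)
for n,u,v,z in [("rim",445,379,34),("hend",396,541,34),("hmid",427,440,34),("FL",40,214,70),("FR",268,214,70),("BR",270,38,70),("BL",40,38,70)]: print(n,g(u,v,z).round(1))
m=np.mean([g(*p,70) for p in [(40,214),(268,214),(270,38),(40,38)]],0);print("holder",m)
d=g(445,379,34)-g(396,541,34);print("yaw",np.degrees(np.arctan2(d[1],d[0])),np.linalg.norm(d))
w=camera("wrist");print(w["mount"],w["fov_y"],w["cx"],w["cy"])
import bench;print([k for k in dir(bench) if not k.startswith("_")], getattr(bench,"pinch_z",None))
E
```

```text
rim [ 516.6 -310.9   34. ]
hend [ 364.4 -262.4   34. ]
hmid [ 459. -293.   34.]
FL [669.1  68.3  70. ]
FR [ 667.7 -143.8   70. ]
BR [ 835.4 -147.    70. ]
BL [837.1  69.2  70. ]
holder [752.33554244 -38.33792755  70.        ]
yaw -17.666851122477564 159.63576227275823
[[ 3.56728607e-04 -9.58410875e-01 -2.85391779e-01  7.91733650e+01]
 [ 9.99999930e-01  3.08582919e-04  2.13668933e-04  4.41030119e-01]
 [-1.16715601e-04 -2.85391835e-01  9.58410918e-01 -1.62122834e+02]
 [ 0.00000000e+00  0.00000000e+00  0.00000000e+00  1.00000000e+00]] 71.18983144638233 320.31149552095474 198.196784302994
['MotionError', 'camera', 'finish_job', 'get_state', 'look_for', 'pinch_z', 'place_of'] 18.700000000000003
```

```bash
python3 - <<'E'
from h import *
out=[]
for n,(x0,y0,x1,y1) in [("scene",(225,195,455,315)),("top",(255,65,485,255))]:
    c=camera(n);S=3;im=cv2.resize(c["frame"][y0:y1,x0:x1],None,fx=S,fy=S,interpolation=cv2.INTER_CUBIC)
    def poly(P,col):
        p=(np.array([proj(c,X) for X in P])-[x0,y0]+.5)*S
        cv2.polylines(im,[np.round(p).astype(int)],True,col,1)
    h=np.array([752.3,-38.3,0])
    for z in (70,0): poly([h+[a,b,z] for a,b in [(-85,-108),(-85,108),(85,108),(85,-108)]],(0,255,0) if z else (255,255,0))
    p=np.array([516.6,-310.9,0]);a=np.radians(-17.7);R=np.array([[np.cos(a),-np.sin(a),0],[np.sin(a),np.cos(a),0],[0,0,1]])
    t=np.linspace(0,2*np.pi,60)
    poly([p+[60*np.cos(q),60*np.sin(q),34] for q in t],(0,0,255))
    poly([p+R@[u,v,34] for u,v in [(-60,9),(-166,9),(-166,-9),(-60,-9)]],(0,0,255))
    out.append(im)
cv2.imwrite("pics/ov1.png",out[0]);cv2.imwrite("pics/ov2.png",out[1])
E
```

```text
(no output)
```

View pics/ov1.png

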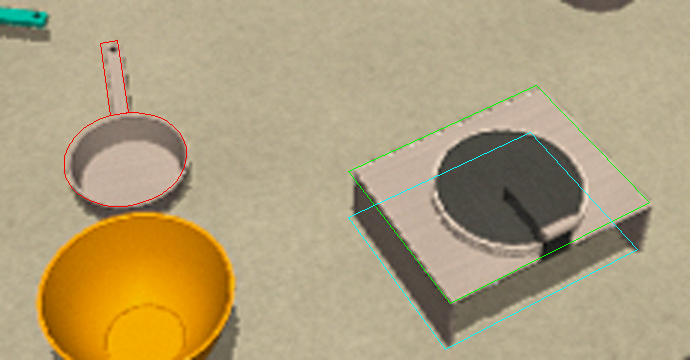

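View pics/ov2.png

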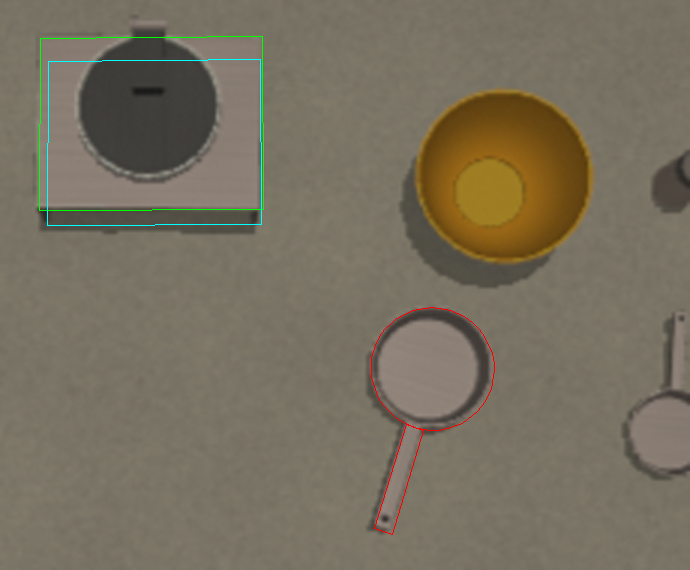

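The model overlays match both pictures to within a few mm: holder (752,-38) at yaw 0, pan (517,-311) at yaw -17.7°. I'll grip the handle 135 mm out, with the tool reversed so the camera side faces the robot and stays clear of the stack.

Call:
carry_out(targets=[[0.6,[0.0434,-0.0396,0],[0,0,0]],[0.6,[0.0434,-0.0396,0],[0,0,0]],[0.6,[0.0434,-0.0396,0],[0,0,0]],[0.6,[0.0434,-0.0396,0],[0,0,0]],[0.6,[0.0434,-0.0396,0],[0,0,0]],[0.6,[0.0434,-0.0396,0],[0,0,0]],[0.6,[0.0434,-0.0396,0],[0,0,0]],[0.6,[0.0434,-0.0396,0],[0,0,0]],[0.6,[0.0434,-0.0396,0],[0,0,0]],[0.6,[0,0,0],[0,0,-0.0724]],[0.6,[0,0,0],[0,0,-0.0724]],[0.6,[0,0,0],[0,0,-0.0724]]])

```text
time_s: 2.35
tcp_pos: [388.6, -269.9, 223.0]
ee_rot: [3.141, 0.0, 0.793]
ft_force: [0.6, -0.3, 0.0]
grip_width: 52.6
grasp_force: 0.0
```

Call:
carry_out(targets=[[0.6,[0,0,0],[0,0,-0.0724]],[0.6,[0,0,0],[0,0,-0.0724]],[0.6,[0,0,0],[0,0,-0.0724]],[0.6,[0,0,0],[0,0,-0.0724]],[0.6,[0,0,0],[0,0,-0.0724]],[0.6,[0,0,0],[0,0,-0.0724]],[0.6,[0,0,0],[0,0,-0.0724]],[0.6,[0,0,0],[0,0,-0.0724]],[0.6,[0,0,0],[0,0,-0.0724]],[0.6,[0,0,0],[0,0,-0.0724]],[0.6,[0,0,0],[0,0,-0.0724]],[0.6,[0,0,0],[0,0,-0.0724]]])

```text
time_s: 3.35
tcp_pos: [388.2, -270.7, 222.8]
ee_rot: [3.142, 0.0, 2.155]
ft_force: [0.1, 0.3, -0.1]
grip_width: 52.6
grasp_force: 0.0
```

Call:
carry_out(targets=[[0.6,[0,0,0],[0,0,-0.0724]],[0.6,[0,0,0],[0,0,-0.0724]],[0.6,[0,0,0],[0,0,-0.0724]],[0.6,[0,0,0],[0,0,-0.0724]],[0.6,[0,0,0],[0,0,-0.0724]],[0.6,[0,0,0],[0,0,-0.0724]],[0.6,[0,0,0],[0,0,0]],[0.6,[0,0,0],[0,0,0]]])

```text
time_s: 4.02
tcp_pos: [388.1, -270.8, 222.7]
ee_rot: [-3.142, 0.0, 2.828]
ft_force: [-0.4, 0.4, -0.2]
grip_width: 53.0
grasp_force: 0.0
```

```bash
cat >> h.py <<'E'
from scipy.spatial.transform import Rotation as Ro
def need(pos,yaw):
    s=get_state();R=Ro.from_euler("xyz",s["ee_rot"]);T=Ro.from_euler("xyz",[np.pi,0,yaw])
    print("t",round(s["time_s"],2),"tcp",s["tcp_pos"].round(1),"rot",np.round(s["ee_rot"],3),"q",np.round(s["qpos"],2),"F",np.round(s["ft_force"],1),"w",s["grip_width"])
    print("shift",(R.inv().apply(np.array(pos)-s["tcp_pos"])/600).round(4),"turn",((R.inv()*T).as_rotvec()/(np.pi/2)).round(4))
E
python3 - <<'E'
from h import *
need([388,-270,10],np.pi-0.309)
c=camera("top");r=place_of(c,"pan_grip")
for a in r: print(a["xy"],a["conf"],ground(c,a["xy"],28))
E
```

```text
t 4.02 tcp [ 388.1 -270.8  222.7] rot [-3.142  0.     2.828] q [ 0.91  0.19 -0.45  1.93  0.09  1.05  1.67] F [-0.4  0.4 -0.2] w 52.966366160305306
shift [0.0006 0.0012 0.3545] turn [-0.      0.0001 -0.0028]
[475.9, 176.4] 0.56 [ 548.11786963 -539.19175625   28.        ]
```

Call:
carry_out(targets=[[0.6,[0,0,0.06],[0,0,0]],[0.6,[0,0,0.06],[0,0,0]],[0.6,[0,0,0.06],[0,0,0]],[0.6,[0,0,0.06],[0,0,0]],[0.6,[0,0,0.06],[0,0,0]],[0.6,[0,0,0.03],[0,0,0]],[0.6,[0,0,0.0225],[0,0,0]],[0.6,[0,0,0],[0,0,0]],[0.6,[0,0,0],[0,0,0]]])

```text
time_s: 4.87
tcp_pos: [388.0, -270.4, 10.8]
ee_rot: [3.141, -0.001, 2.831]
ft_force: [0.3, 0.3, 0.3]
grip_width: 52.5
grasp_force: 0.0
```

Call:
carry_out(targets=[[0.3,[0,0,0],[0,0,0]],[0.2,[0,0,0],[0,0,0]],[0,[0,0,0],[0,0,0]],[0,[0,0,0],[0,0,0]],[0,[0,0,0],[0,0,0]],[0,[0,0,0],[0,0,0]],[0,[0,0,0],[0,0,0]],[0,[0,0,0],[0,0,0]]], newtons=20)

```text
time_s: 5.53
tcp_pos: [388.4, -270.6, 11.3]
ee_rot: [3.142, 0.0, 2.832]
ft_force: [1.0, 1.6, 2.0]
grip_width: 17.8
grasp_force: 19.8
```

```bash
python3 - <<'E'
from h import *
need([487,-38,10],np.pi)
c=camera("top");x0,y0=335,150
im=cv2.resize(c["frame"][y0:260,x0:445],None,fx=5,fy=5,interpolation=cv2.INTER_CUBIC)
cv2.imwrite("pics/grip.png",im)
E
```

```text
t 5.53 tcp [ 388.4 -270.6   11.3] rot [3.142 0.    2.832] q [ 0.8   0.5  -0.36  2.12  0.31  0.57  1.47] F [1.  1.6 2. ] w 17.83492626829655
shift [-0.0385  0.4193  0.0023] turn [-0.      0.0003 -0.1969]
```

View pics/grip.png

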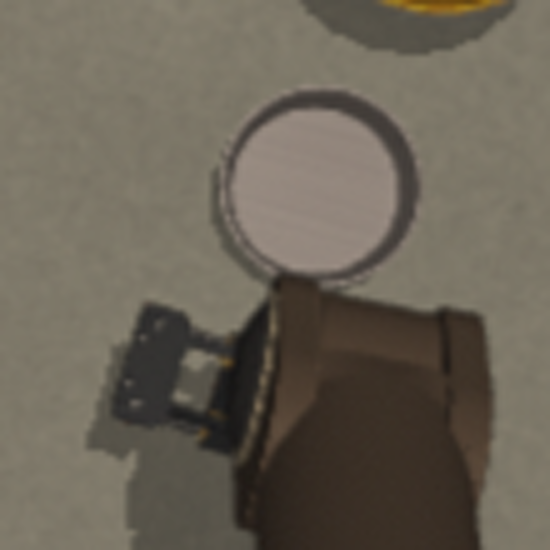

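Handle is held (17.8 mm), and the pan rim shows at crop (320,187), so the centre is 135 mm from the tool and aligned. Next I square the pan and slide it sideways to sit in front of the holder.

Call:
carry_out(targets=[[0,[0,0,0],[0,0,-0.0394]],[0,[0,0,0],[0,0,-0.0394]],[0,[0,0,0],[0,0,-0.0394]],[0,[0,0,0],[0,0,-0.0394]],[0,[0,0,0],[0,0,-0.0394]],[0,[0,0,0],[0,0,0]]], newtons=20)

```text
time_s: 6.08
tcp_pos: [388.3, -271.4, 11.3]
ee_rot: [-3.141, 0.001, -3.14]
ft_force: [1.0, 1.3, 3.1]
grip_width: 17.9
grasp_force: 20.0
```

Call:
carry_out(targets=[[0,[-0.005,0.02,0],[0,0,0]],[0,[-0.005,0.035,0],[0,0,0]],[0,[-0.005,0.04,0],[0,0,0]],[0,[-0.005,0.04,0],[0,0,0]],[0,[-0.005,0.04,0],[0,0,0]],[0,[-0.005,0.04,0],[0,0,0]],[0,[-0.005,0.04,0],[0,0,0]],[0,[-0.005,0.04,0],[0,0,0]],[0,[-0.005,0.04,0],[0,0,0]],[0,[-0.005,0.035,0],[0,0,0]],[0,[-0.005,0.018,0],[0,0,0]],[0,[0,0,0],[0,0,0]]])

```text
time_s: 7.08
tcp_pos: [421.8, -35.4, 11.3]
ee_rot: [3.141, 0.001, -3.14]
ft_force: [1.2, 2.1, 1.2]
grip_width: 18.0
grasp_force: 20.0
```

```bash
python3 - <<'E'
from h import *
need([617,-38,11],np.pi)
c=camera("top");x0,y0=230,60
im=cv2.resize(c["frame"][y0:230,x0:400],None,fx=3.5,fy=3.5,interpolation=cv2.INTER_CUBIC)
cv2.imwrite("pics/pre.png",im)
E
```

```text
t 7.08 tcp [421.8 -35.4  11.3] rot [ 3.141e+00  1.000e-03 -3.140e+00] q [ 0.35  0.45 -0.45  2.23  0.38  0.53  1.17] F [1.2 2.1 1.2] w 17.95010274400364
shift [-0.3254 -0.005   0.0008] turn [0.0006 0.0005 0.0012]
```

View pics/pre.png

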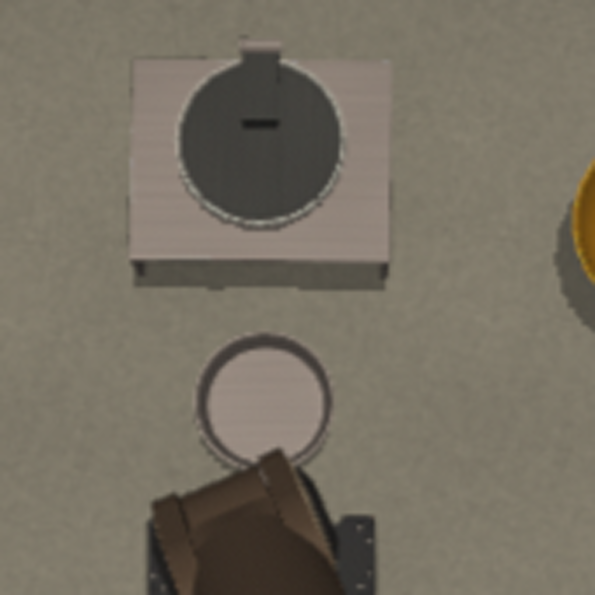

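```bash
python3 - <<'E'
from h import *
c=camera("top");s=camera("scene")
for n,u,v,z in [("rim",264.5,402,34),("FL",131,261,70),("FR",389,261,70)]: print(n,ground(c,[230+u/3.5,60+v/3.5],z).round(1))
for z in range(70,190,15):
    X=ground(c,[304.3,100.6],z);print(z,X.round(),np.round(proj(s,X),1))
cv2.imwrite("pics/side.png",cv2.resize(s["frame"][60:320,230:470],None,fx=2.3,fy=2.3,interpolation=cv2.INTER_CUBIC))
E
```

```text
rim [554.5 -38.9  34. ]
FL [667.5  69.7  70. ]
FR [ 666.2 -142.9   70. ]
70 [767. -37.  70.] [393.4 259.9]
85 [762. -37.  85.] [392.7 255.5]
100 [758. -38. 100.] [392.  250.9]
115 [754. -39. 115.] [391.3 246.3]
130 [749. -39. 130.] [390.6 241.7]
145 [745. -40. 145.] [389.9 236.9]
160 [741. -41. 160.] [389.2 232.2]
175 [736. -41. 175.] [388.4 227.3]
```

View pics/side.png

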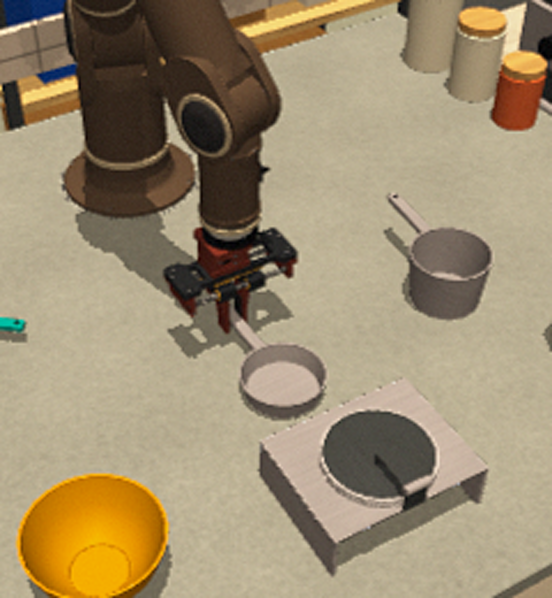

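The scene picture shows the stack is only a low disc and the pan stands flat and square in front of the opening. Pan centre is (554.5,-39) and the holder axis is y≈-37. Now sliding straight in by 197 mm.

Call:
carry_out(targets=[[0,[-0.015,0,0],[0,0,0]],[0,[-0.025,0,0],[0,0,0]],[0,[-0.025,0,0],[0,0,0]],[0,[-0.025,0,0],[0,0,0]],[0,[-0.025,0,0],[0,0,0]],[0,[-0.025,0,0],[0,0,0]],[0,[-0.025,0,0],[0,0,0]]])

```text
time_s: 7.82
tcp_pos: [519.6, -40.1, 10.7]
ee_rot: [-3.14, -0.003, 3.138]
ft_force: [-3.4, 0.1, 3.3]
grip_width: 17.8
grasp_force: 20.0
```

Call:
carry_out(targets=[[0,[-0.025,0,0],[0,0,0]],[0,[-0.025,0,0],[0,0,0]],[0,[-0.025,0,0],[0,0,0]],[0,[-0.025,0,0],[0,0,0]],[0,[-0.025,0,0],[0,0,0]],[0,[-0.02,0,0],[0,0,0]],[0,[-0.0175,0,0],[0,0,0]],[0,[0,0,0],[0,0,0]],[0,[0,0,0],[0,0,0]]])

```text
time_s: 8.57
tcp_pos: [618.2, -39.7, 10.8]
ee_rot: [-3.141, 0.001, 3.139]
ft_force: [1.5, -0.8, 0.3]
grip_width: 18.0
grasp_force: 20.0
```

```bash
python3 - <<'E'
from h import *
need([618,-36,11],np.pi)
E
```

```text
t 8.57 tcp [618.2 -39.7  10.8] rot [-3.141e+00  1.000e-03  3.139e+00] q [ 0.29  0.69 -0.42  1.76  0.38  0.78  1.24] F [ 1.5 -0.8  0.3] w 17.967566316205634
shift [ 0.0004  0.0061 -0.0003] turn [-0.0003  0.0004 -0.0017]
```

Call:
carry_out(targets=[[0,[0,0.003,0],[0,0,0]],[0,[0,0.003,0],[0,0,0]],[0,[0,0,0],[0,0,0]],[0.5,[0,0,0],[0,0,0]],[0.5,[0,0,0],[0,0,0]],[0.5,[0,0,0],[0,0,0]],[0.5,[0,0,0],[0,0,0]],[0.5,[0,0,0],[0,0,0]]])

```text
time_s: 9.23
tcp_pos: [617.6, -34.1, 11.1]
ee_rot: [3.141, -0.0, -3.141]
ft_force: [0.5, 0.9, -0.0]
grip_width: 43.4
grasp_force: 0.0
```

Call:
carry_out(targets=[[0.5,[0,0,-0.02],[0,0,0]],[0.5,[0,0,-0.04],[0,0,0]],[0.5,[0,0,-0.06],[0,0,0]],[0.5,[0,0,-0.06],[0,0,0]],[0.5,[0.06,0,0],[0,0,0]],[0.5,[0.06,0,0],[0,0,0]],[0.5,[0.06,0,0],[0,0,0]],[0.5,[0.06,0,0],[0,0,0]],[0.5,[0.06,0,0],[0,0,0]],[0.5,[0,0,0],[0,0,0]],[0.5,[0,0,0],[0,0,0]]])

```text
time_s: 10.15
tcp_pos: [436.6, -34.7, 120.2]
ee_rot: [-3.14, 0.001, 3.141]
ft_force: [0.9, -0.3, 0.3]
grip_width: 44.2
grasp_force: 0.0
```

```bash
python3 - <<'E'
from h import *
need([618,-36,11],np.pi)
c=camera("top");s=camera("scene");o=[]
for k,x0,y0 in [(c,245,60),(s,330,200)]:
    im=cv2.resize(k["frame"][y0:y0+130,x0:x0+130],None,fx=3,fy=3,interpolation=cv2.INTER_CUBIC)
    for y in ([-37.5],):
        P=[[623,y[0]-9,34],[586,y[0]-9,34],[586,y[0]+9,34],[623,y[0]+9,34],[660,y[0]+9,34],[660,y[0]-9,34]]
        p=(np.array([proj(k,q) for q in P])-[x0,y0]+.5)*3
        cv2.polylines(im,[np.round(p).astype(int)],True,(0,0,255),1)
    o.append(im)
cv2.imwrite("pics/end.png",np.hstack(o))
E
```

```text
t 10.15 tcp [436.6 -34.7 120.2] rot [-3.140e+00  1.000e-03  3.141e+00] q [ 0.45  0.28 -0.56  2.12  0.21  0.8   1.34] F [ 0.9 -0.3  0.3] w 44.186135123765325
shift [-0.3023 -0.0017  0.1822] turn [-0.0011  0.0005 -0.0001]
```

View pics/end.png

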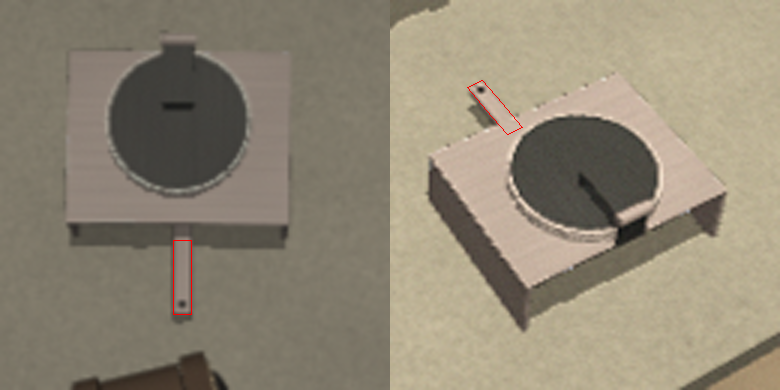

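The handle at left-panel (182,278) sticks straight out of the front, within about 3 mm of the predicted outline in both views. It lies midway along the front edge (67 to 291), and the gripper is clear.

```bash
python3 -c "from bench import *;print(finish_job())"
```

```text
the job is handed in; nothing more can be done
None
```

I slid the frying pan in under the holder, let go and handed the job in: by the last pictures its centre is a few mm from the platform's, with the handle straight out the front, and I saw no bump to the holder, saucepan or jar; the judge returned no verdict.

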